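# Scrape the leftover offcuts from the tilted tray into the brass cup

## Task

Two carving offcuts are stuck on the floor of the tilted black tray. Take the red-handled steel scraper from its rack (not the black-handled brush), sweep both offcuts down the tray and over its open lip into the brass cup with the blade, without touching them with the gripper, then hang the scraper upright in its own slot again.

Things in the scene. Friction and masses are not known exactly. Their poses are not given: they have to be found in the camera images.
- stand: Fixed dark stand holding a black tray with red rims at 18 degrees tilt over an oblong brass cup. Origin on the table below the middle of the lip (open low edge of the floor); x level, pointing downhill to the cup. Lip 85 mm up; floor rises towards -x, 180 mm long, 124 wide; back and side walls 18 high. Cup, fixed, open above: inside x -4 to 84, y -71 to 71 mm; floor 10, rim 61 mm high.
- scraper_handle (a point): Red-handled scraper, 160 g, hung upright in a slot of a fixed pale rack; brush 124 mm along x. Point: handle centre; z up, x along blade and slot, y normal to blade. Handle 46 (x) x 24 (y) x 50 mm high: grip across y. Guard 60 x 40 x 8, underside 34 mm below the point, rests on the rack top (70 mm high); steel blade 96 x 4, edge 89 below the point. Slot 110 x 20, 60 deep; scraper centred.
- chip_a_mid (a point): Loose offcut of pale boxwood, cut step 10 mm long, with a dark dot: 34 (x) x 22 (y) x 16 mm high, about 14 g; the point is its centre, 8 mm above the tray floor. It lies within 26 mm of the tray's centre line, centre 28 to 118 mm from the lip along the floor, at any yaw; friction holds it there until pushed.
- chip_b_mid (a point): Loose offcut of pale boxwood, cut step 16 mm long, with a dark dot: 34 (x) x 22 (y) x 16 mm high, about 14 g; the point is its centre, 8 mm above the tray floor. It lies within 26 mm of the tray's centre line, centre 28 to 118 mm from the lip along the floor, at any yaw; friction holds it there until pushed.
There are look-alikes about, which are no part of the job. Of the things like the part that bears scraper_handle, leave any that is blue; of the rest the smaller one is meant. What is shaped like the part that bears chip_a_mid but orange is not meant.

How it is judged:
On the way, in this order (a step that is already met when the one before it is completed fails the run):
1. the scraper is in the tray, both offcuts still on the tray (x of scraper_handle in the frame of stand between -0.19 and 0.03 m and y of scraper_handle in the frame of stand between -0.06 and 0.06 m and z of scraper_handle in the frame of stand below 0.25 m and z of each of chip_a_mid, chip_b_mid in the frame of stand above 0.08 m), for 0.1 s.
2. both offcuts lie in the cup (x of chip_a_mid in the frame of stand between -0.005 and 0.085 m and y of chip_a_mid in the frame of stand between -0.072 and 0.072 m and z of each of chip_a_mid, chip_b_mid in the frame of stand below 0.052 m and x of chip_b_mid in the frame of stand between -0.005 and 0.085 m and y of chip_b_mid in the frame of stand between -0.072 and 0.072 m), for 0.2 s.
At the end, for the whole second after the job is handed in: Both offcuts lie at rest inside the brass cup (below its rim), and the scraper hangs at rest, upright within 10 degrees, in the slot it came from, its handle within 20 mm of where it started (all of step 2 and linear speed of each of chip_a, chip_b, scraper below 0.03 m/s and distance of scraper_handle from where it was at the start of the episode below 0.02 m and angle between scraper_handle's own z axis and vertical below 0.18 rad); the robot touches nothing.
It fails at once if the gripper or arm touches an offcut instead of the scraper's blade (contact force between any of the fingers, the arm and chip_a above 0.5 N or contact force between any of the fingers, the arm and chip_b above 0.5 N).
It also fails if it takes over 48 s, if anything falls off the work surface, if the arm or the gripper's body presses on something with over 40 N, if the wrist force passes 120 N, or if a joint passes its speed limit or range.

## Robot

A 6-joint arm with a two-finger parallel gripper is mounted at the origin on the work surface. World frame = base frame: x ahead of the robot, y to its left, z up, the work surface at z = 0. Lengths are in m, angles in rad, forces in N, time in s.
With the tool pointing down it reaches from about 0.3 to 0.825 m from the base axis. Payload 5.4 kg.
Tool frame: the origin (TCP) lies at the very end of the fingers, on their centre line; the grasp point (between the pads) lies 19 mm behind it; z points along the fingers, y is the line along which they close (so a half turn about z gives the same grasp; the last joint's range is limited). The gripper opens to 92 mm and grips with 3 to 60 N. Pads are 20 mm wide; open, the fingers measure 128 mm over their backs; the gripper's body (75 mm by 189 mm) begins 69 mm behind the grasp point.
Start: joints at [-1.532, 0.158, 1.597, -0, 1.386, -0.21], TCP at [0.142, -0.557, 0.183] pointing down, gripper open.
Joint ranges: [-2.91, 2.91], [-0.94, 2.29], [0.18, 2.7], [-1.29, 4.43], [0.17, 2.64], [-3, 3]. Speed limits (rad/s): [2.57, 2.57, 3.14, 3.14, 3.14, 3.14].

## Interface

Orientations are given as a rotation vector (axis times angle).
In Python, from workcell import bot gives the robot as it stands. Calls block until the motion is done:
- bot.goto(position, orientation): joint-space move of the TCP to a pose.
- bot.line_to(position, rot=None, max_speed=0.15): straight line of the TCP; rot=None keeps the orientation; max_speed is the mean speed in m/s.
- bot.set_joints(angles): joint-space move.
- bot.set_gripper(opening, newtons=None): opening from 0.0 (shut) to 1.0 (fully open); newtons is the grip in N (None keeps the last); returns when the fingers have stopped.
- bot.hold(seconds).
- bot.inverse_kinematics(position, orientation): joint angles nearest the present ones, or None.
- bot.read_camera(name): name is "side" or "top" or "wrist"; returns a dict with "pixels" (480x640x3 uint8, blue, green, red), "fx", "fy", "cx", "cy" (pixels), "k1" (the pictures are not rectified: a ray, as slopes to the right and down, at radius r is drawn at 1 + k1 r^2 times it, then the intrinsics apply), "R" (3x3) and "t" (3): a world point X has camera coordinates R X + t. Camera axes: x right, y down, z forward; pixel columns grow to the right and rows downward; lengths in m; the calibration is good to about 2 mm. A picture is of the moment at which its call begins. There is no depth.
A pose or a line that the arm cannot do raises bot.MotionError and nothing moves.
- bot.job_done(): hands the job in; it is judged then, once.
Readings, each from a call of its own:
- bot.current_clock(): time.
- bot.current_joints(): joint angles.
- bot.current_joint_vel(): joint speeds.
- bot.current_effort(): joint torques, N m.
- bot.current_ee_pos(): TCP position.
- bot.current_tool_rot(): TCP orientation.
- bot.current_contact_force(): force on the tool from outside, world axes, zero at the start.
- bot.current_ft_torque(): the same for the moment, N m.
- bot.current_opening(): opening from 0.0 (shut) to 1.0 (fully open).
- bot.current_grip_force(): force on a finger pad.
Only numpy, scipy, OpenCV 4.12 (cv2) and the standard library are available. Lean on these libraries where they do the work, as an engineer would, in place of code of your own. Each camera call takes 0.05 s, during which the arm holds its last target. There are 200 camera calls.

## Working session

There is one attempt and no reset: what is moved stays moved. The work goes in short steps, each a Python script; the robot and the scene stay as the last script left them, time stands still between calls to the robot, and variables do not carry over. Pictures are saved under pics/ and viewed, at most 10 in all, crops included, and the job is handed in when it is done.

```bash
mkdir -p pics
cat > h.py <<'E'
import numpy as np, cv2, pickle
from workcell import bot
from scipy.spatial.transform import Rotation as Ro
def snap(n,f):
    c=bot.read_camera(n); cv2.imwrite(f'pics/{f}.png',c['pixels']); pickle.dump(c,open(f'pics/{f}.pkl','wb')); return c
def K(c): return np.array([[c['fx'],0,c['cx']],[0,c['fy'],c['cy']],[0,0,1.]])
def ray(c,uv):
    p=cv2.undistortPoints(np.array([[uv]],float),K(c),np.array([c['k1'],0,0,0.]))[0,0]
    R=np.array(c['R']);t=np.array(c['t']); return -R.T@t, R.T@np.array([p[0],p[1],1])
def onz(c,uv,z):
    o,d=ray(c,uv); return o+d*(z-o[2])/d[2]
def proj(c,P):
    return cv2.projectPoints(np.atleast_2d(P).astype(float),cv2.Rodrigues(np.array(c['R']))[0],np.array(c['t']).astype(float),K(c),np.array([c['k1'],0,0,0.]))[0][:,0]
E
python3 - <<'E'
from h import *
for n in('top','side'):
    c=snap(n,n+'0'); print(n,ray(c,(320,240)),c['fx'],c['k1'])
E
```

```text
top (array([ 0.29039806, -0.11784703,  0.96388397]), array([ 0.16199029,  0.00325096, -0.9868273 ])) 445.3981491189703 -0.03928216458673909
side (array([0.21752401, 0.38922376, 0.74582374]), array([ 0.29008705, -0.57298121, -0.76652523])) 496.0293900526984 0.0035586775011284184
```

View pics/top0.png

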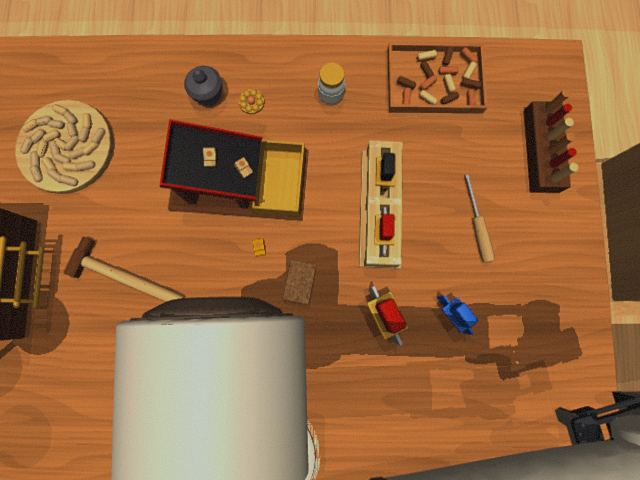

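View pics/side0.png

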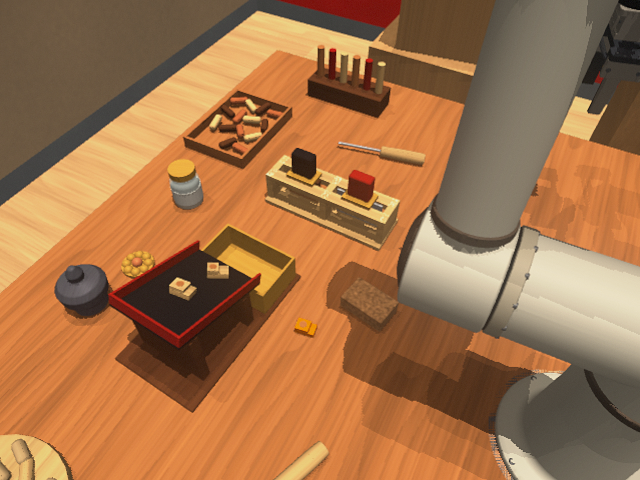

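The top view shows the tray with chips at about (209,157) and (243,168), the cup at (280,178), and the red scraper in the rack at (388,227) with the brush at (388,167). The larger red scraper (388,315), the blue one and the orange chip are decoys. I'll enlarge these areas.

Run:
```python
from h import *
a=cv2.imread('pics/top0.png'); b=cv2.imread('pics/side0.png')
cv2.imwrite('pics/c1.png',cv2.resize(a[110:225,155:311],None,fx=5,fy=5,interpolation=cv2.INTER_CUBIC))
m=np.hstack([cv2.resize(a[135:275,355:410],None,fx=4,fy=4,interpolation=cv2.INTER_CUBIC),cv2.resize(b[140:250,260:405],None,fx=4,fy=5.0909,interpolation=cv2.INTER_CUBIC)])
print(m.shape);cv2.imwrite('pics/c2.png',m)
c=pickle.load(open('pics/top0.pkl','rb'))
for uv,z in [((388,227),.12),((388,167),.12),((209,157),.14),((243,168),.11),((280,178),.06)]: print(onz(c,uv,z))
```

```text
(560, 800, 3)
[ 0.45525348 -0.24630188  0.12      ]
[ 0.57628052 -0.24866049  0.12      ]
[0.58740718 0.10142495 0.14      ]
[0.57545251 0.03999493 0.11      ]
[ 0.57060363 -0.0296449   0.06      ]
```

View pics/c1.png

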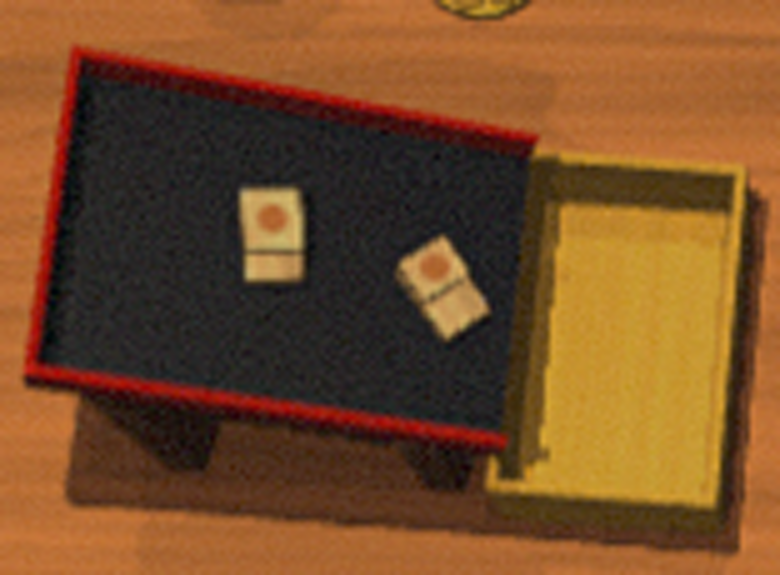

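View pics/c2.png

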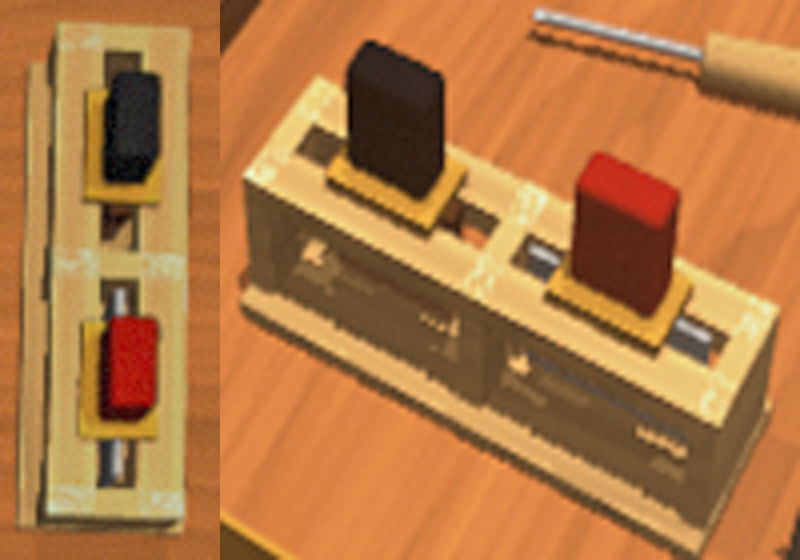

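```bash
cat > fit.py <<'E'
from h import *
from scipy.optimize import least_squares
T=pickle.load(open('pics/top0.pkl','rb'));S=pickle.load(open('pics/side0.pkl','rb'))
def W(p,L):
    c,s=np.cos(p[2]),np.sin(p[2]); L=np.array(L,float)
    return np.c_[p[0]+c*L[:,0]-s*L[:,1],p[1]+s*L[:,0]+c*L[:,1],L[:,2]]
A=np.radians(18);u=np.array([-np.cos(A),0,np.sin(A)]);n=np.array([np.sin(A),0,np.cos(A)])
t1=lambda P:np.array(P)/5.+[155,110]
rim=t1([(78,48),(538,138),(508,443),(27,378)]); cup=t1([(747,163),(722,503)])
def fs(q):
    o=np.array([0,0,.085]);w,L,cw,cl=q[3:]
    P=[o+u*L+n*.018+[0,w,0],o+n*.018+[0,w,0],o+n*.018-[0,w,0],o+u*L+n*.018-[0,w,0],[cl,cw,.061],[cl,-cw,.061]]
    return (proj(T,W(q,P))-np.r_[rim,cup]).ravel()
r=least_squares(fs,[.58,.01,-1.6,.066,.184,.074,.087]);print('stand',r.x.round(4),r.fun.round(1));st=r.x[:3]
sl=lambda P:np.c_[260+(np.array(P)[:,0]-220)/4.,140+np.array(P)[:,1]/5.0909]
tt=lambda P:np.array(P)/4.+[355,135]
g=[(-.03,.02,.078),(.03,.02,.078),(-.03,-.02,.078)]
def fr(q):
    e1=proj(T,W(q,[(.03,.02,.078),(-.03,.02,.078),(-.03,-.02,.078)]))-tt([(84,321),(81,433),(157,437)])
    e2=proj(S,W(q,[(.03,.02,.078),(-.03,.02,.078),(-.03,-.02,.078)]))-sl([(547,285),(657,345),(692,281)])
    e3=proj(S,W(q,[(.023,-.012,.129),(-.023,-.012,.129),(.023,.012,.129)]))-sl([(597,152),(680,188),(577,185)])
    return np.r_[e1,e2,e3].ravel()
r=least_squares(fr,[.455,-.247,0]);print('scr',r.x.round(4),r.fun.round(1));sc=r.x
c,s=np.cos(st[2]),np.sin(st[2])
for nm,uv in zip('12',t1([(272,235),(444,288)])):
    o,d=ray(T,uv); Rz=np.array([[c,s,0],[-s,c,0],[0,0,1]])
    o2=Rz@(o-[st[0],st[1],0]);d2=Rz@d; h=np.array([0,0,.085])+n*.014
    X=o2+d2*((h-o2)@n)/(d2@n); print('chip s,y',(X-h)@u,X[1])
np.savez('poses.npz',st=st,sc=sc)
E
python3 fit.py
```

```text
stand [ 0.5798  0.0134 -1.6335  0.0655  0.1817  0.0746  0.0894] [-0.6  0.4  0.1 -0.7 -0.   0.2  0.6 -0.4  0.2  0.3 -0.2  0.2]
scr [ 0.4557 -0.2445 -0.0339] [-1.5  0.6 -1.4  1.7 -0.6  1.5 -0.9 -0.1  0.  -0.2  0.5 -0.8 -0.6 -2.7
  1.1 -1.1 -1.6 -1.6]
chip s,y 0.09988370223134263 0.005839968546296814
chip s,y 0.03103618874722405 -0.004388193340785329
```

```bash
cat > plan.py <<'E'
from h import *
z=np.load('poses.npz');st=z['st'];sc=z['sc']
def Rz(a): return Ro.from_euler('z',a).as_matrix()
A=np.radians(18);B=Rz(st[2]);u=B@[-np.cos(A),0,np.sin(A)];n=B@[np.sin(A),0,np.cos(A)];ys=B@[0,1,0]
lip=np.array([st[0],st[1],.085])
RS0=Rz(-.03);RS1=np.c_[ys,u,n]
GO=.017
def pose(pt,Rs,F): return np.array(pt)-Rs[:,2]*GO, Ro.from_matrix(Rs@F).as_rotvec()
F1=np.diag([1.,-1,-1]);F2=np.diag([-1.,1,-1])
def tray(s,h,F): return pose(lip+u*s+n*(.089+h),RS1,F)
rack=lambda dz,F: pose([sc[0],sc[1],.104+dz],RS0,F)
E
python3 - <<'E'
from plan import *
for F in(F1,F2):
    for nm,p in [('r',rack(0,F)),('r+',rack(.12,F)),('t+',tray(.145,.12,F)),('t',tray(.145,.002,F)),('e',tray(-.025,.002,F)),('e+',tray(-.025,.1,F))]:
        q=bot.inverse_kinematics(*p);print(nm,None if q is None else np.round(q,2))
print(bot.current_clock())
E
```

```text
r [-0.73  0.11  1.85 -0.    1.18  0.87]
r+ [-0.73 -0.01  1.73 -0.    1.42  0.87]
t+ [-0.24  0.12  1.42  0.31  1.65  1.41]
t [-0.18  0.17  1.58  0.32  1.43  1.41]
e [-0.45  0.23  1.62  0.29  1.42  1.12]
e+ [-0.5   0.18  1.49  0.28  1.6   1.13]
r [-0.73  0.11  1.85  0.    1.18 -2.27]
r+ [-0.73 -0.01  1.73  0.    1.42 -2.27]
t+ [-0.24  0.12  1.42  0.31  1.65 -1.73]
t [-0.18  0.17  1.58  0.32  1.43 -1.73]
e [-0.45  0.23  1.62  0.29  1.42 -2.02]
e+ [-0.5   0.18  1.49  0.28  1.6  -2.02]
0.1
```

Run:
```python
from plan import *
bot.goto(*rack(.13,F1))
snap('wrist','w1')
print(bot.current_ee_pos(),bot.current_clock())
c=pickle.load(open('pics/w1.pkl','rb'))
H=[[a*.023,b*.012,.129] for a,b in((1,1),(1,-1),(-1,-1),(-1,1))]
P=[RS0@[h[0],h[1],0]+[sc[0],sc[1],.129] for h in H]
im=c['pixels'].copy();cv2.polylines(im,[proj(c,P).round().astype(int)],True,(255,255,0),1);cv2.imwrite('pics/w1o.png',im)
```

```text
[ 0.4553502  -0.24527002  0.21685192] 1.7833
```

View pics/w1o.png

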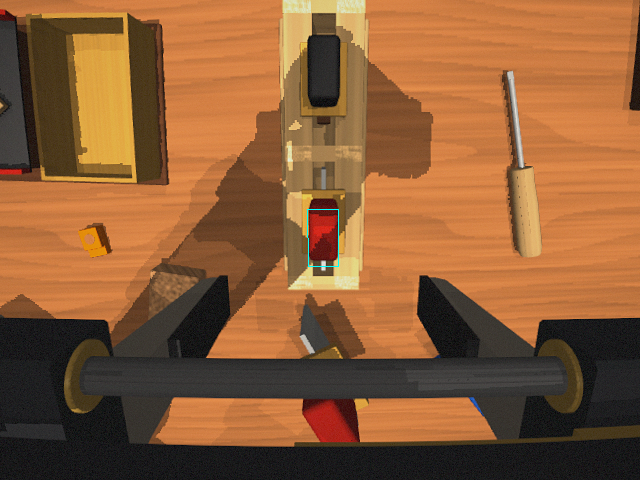

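The wrist view puts the handle at columns 309–338, rows about 199–262, which is roughly 3 mm further along +x than predicted. I'll shift x by that much and grasp.

```bash
sed -i "s/^z=.*/&;sc=sc+[.003,0,0]/; s/st=z\['st'\];sc=z\['sc'\];sc/st=z['st'];sc=z['sc'];sc/" plan.py; head -3 plan.py
python3 - <<'E'
from plan import *
print(sc)
bot.line_to(rack(0,F1)[0],rack(0,F1)[1],max_speed=.12)
print(bot.current_contact_force())
bot.set_gripper(0.0,40); print(bot.current_opening()*92,bot.current_grip_force())
bot.line_to(rack(.13,F1)[0],max_speed=.15)
print(bot.current_opening()*92,bot.current_contact_force(),bot.current_clock())
bot.line_to(rack(.2,F1)[0],max_speed=.2)
snap('side','s2')
E
```

```text
from h import *
z=np.load('poses.npz');st=z['st'];sc=z['sc'];sc=sc+[.003,0,0]
def Rz(a): return Ro.from_euler('z',a).as_matrix()
[ 0.45873053 -0.24446729 -0.03391623]
[-0.05383081  0.20891802  0.88013139]
23.615944997320508 39.9894243478775
23.436997303446468 [-0.01679945 -0.14603543 -2.15168343] 5.075
```

```bash
sed -n 2p plan.py
```

```text
z=np.load('poses.npz');st=z['st'];sc=z['sc'];sc=sc+[.003,0,0]
```

View pics/s2.png

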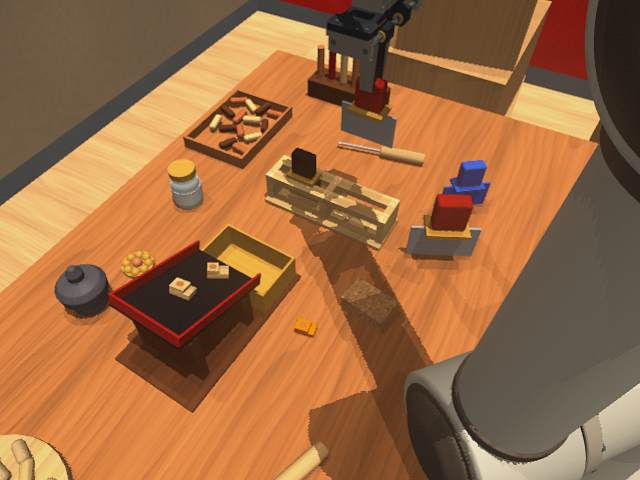

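The scraper is held upright at (370,110) and the rack slot is empty. Next I'll move above the upper end of the tray and lower the blade.

Run:
```python
from plan import *
bot.goto(*tray(.145,.12,F1))
print(bot.current_clock())
bot.line_to(tray(.145,.015,F1)[0],max_speed=.12)
bot.line_to(tray(.145,.002,F1)[0],max_speed=.03)
bot.hold(.2)
print(bot.current_contact_force(),bot.current_clock(),bot.current_ee_pos()-tray(.145,.002,F1)[0])
snap('side','s3')
im=cv2.imread('pics/s3.png')[190:420,80:330];cv2.imwrite('pics/s3c.png',cv2.resize(im,None,fx=2.4,fy=2.4))
```

```text
6.925
[ 0.10148601  0.00728413 -1.37426431] 8.7333 [ 1.82483320e-04 -5.88927523e-05  2.38831583e-04]
```

View pics/s3c.png

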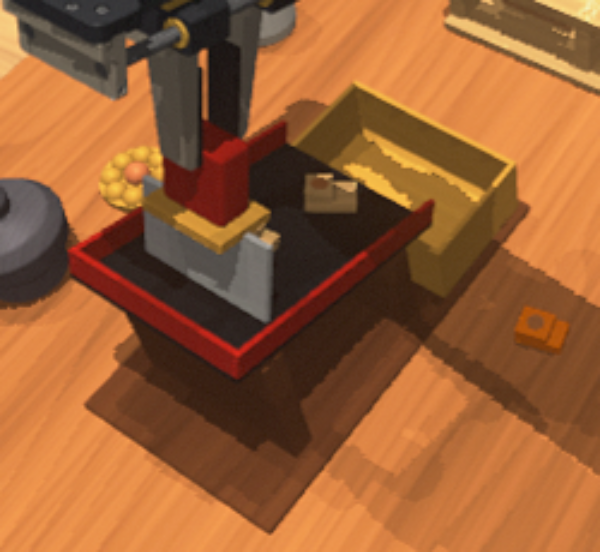

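The blade spans the tray uphill of both chips with no contact, so I'll sweep.

Run:
```python
from plan import *
for s in (.10,.05,.02,0,-.022):
    bot.line_to(tray(s,.002,F1)[0],max_speed=.06 if s>=.05 else .04)
    print(s,bot.current_contact_force().round(2) if hasattr(bot.current_contact_force(),'round') else bot.current_contact_force())
bot.hold(.3)
bot.line_to(tray(-.022,.1,F1)[0],max_speed=.15)
snap('top','t4');snap('side','s4');print(bot.current_clock(),bot.current_opening()*92)
a=cv2.imread('pics/t4.png')[110:240,155:315];b=cv2.imread('pics/s4.png')[190:320,160:320]
cv2.imwrite('pics/m4.png',cv2.resize(np.hstack([a,b]),None,fx=2.5,fy=2.5))
```

```text
0.1 [-0.64  0.5  -1.41]
0.05 [ 0.34  0.12 -1.67]
0.02 [-0.17  0.6  -1.9 ]
0 [-0.75  0.2  -1.81]
-0.022 [-0.35 -0.41 -1.87]
14.1167 23.645933452085025
```

View pics/m4.png

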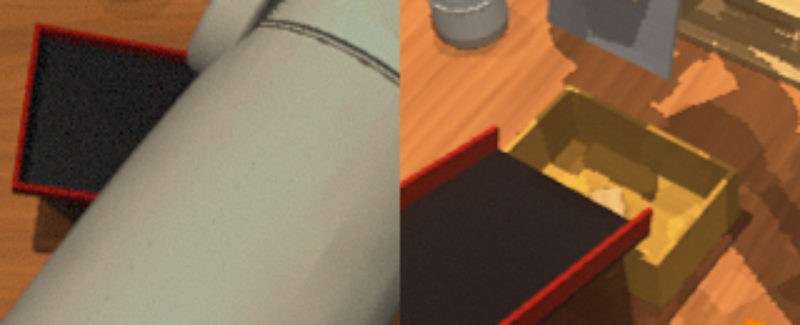

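The tray is empty and chip material shows in the cup at about (605,200). I'll go back over the rack and check the cup from above before hanging the scraper.

Run:
```python
from plan import *
bot.line_to(tray(-.022,.14,F1)[0],max_speed=.2)
bot.goto(*rack(.2,F1))
snap('top','t5');snap('side','s5');print(bot.current_clock())
a=cv2.imread('pics/t5.png')[120:240,225:315];b=cv2.imread('pics/s5.png')[80:260,200:420]
cv2.imwrite('pics/m5.png',np.hstack([cv2.resize(a,(390,520)),cv2.resize(b,(400,520))]))
```

```text
15.3667
```

View pics/m5.png

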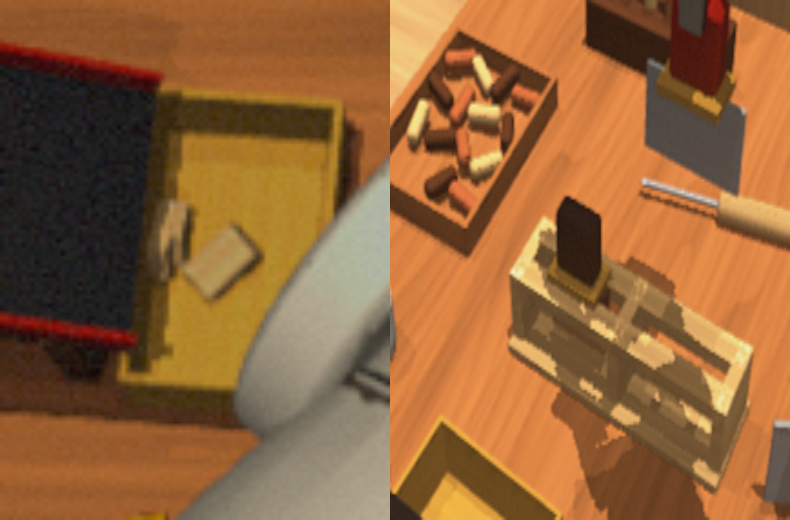

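Both chips are in the cup, at (220,262) and (172,240). Now I'll hang the scraper back up.

Run:
```python
from plan import *
bot.line_to(rack(.06,F1)[0],max_speed=.15)
bot.line_to(rack(.01,F1)[0],max_speed=.06); print(bot.current_contact_force())
bot.line_to(rack(.0005,F1)[0],max_speed=.03); print(bot.current_contact_force())
bot.set_gripper(1.0); bot.hold(.3)
bot.line_to(rack(.15,F1)[0],max_speed=.15)
bot.line_to(rack(.22,F1)[0]-[.05,0.06,0],max_speed=.2)
snap('side','s6');print(bot.current_clock())
cv2.imwrite('pics/m6.png',cv2.resize(cv2.imread('pics/s6.png')[120:300,170:420],None,fx=2.5,fy=2.5))
```

```text
[ 0.13159138 -0.45040209 -0.49823027]
[-0.01314384  0.40944752 -0.99415013]
21.1583
```

View pics/m6.png

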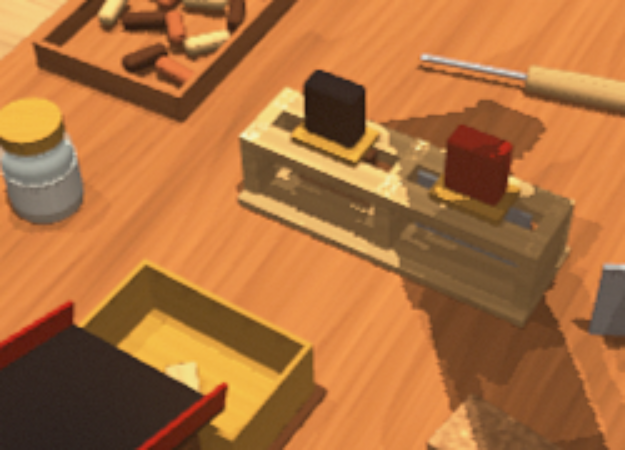

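The scraper hangs upright in its slot at (478,165), and the cup holds the chips.

```bash
python3 -c "
from workcell import bot
bot.hold(.5);print(bot.job_done())"
```

```text
the job is handed in; nothing more can be done
None
```

I swept both offcuts into the brass cup with the blade, hung the red scraper upright in its own slot again, and handed the job in at about 22 s; the hand-in call did not report a verdict.

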